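# Index the detector arm one hole towards the lamp

## Task

Move the fluorometer's detector arm one hole over towards the tall lamp housing: hook a fingertip under the top of the pull ring, lift the spring index pin clear, swing the arm sideways to the neighbouring hole, and let the pin drop fully home there. Nothing is gripped: the ring is lifted from below by the finger, without forcing it. Leave the bottle, the cuvette rack and the screwdriver where they are.

Things in the scene. Friction and masses are not known exactly. Their poses are not given: they have to be found in the camera images.
- quadrant: Fixed aluminium sector plate, 30 mm high. Origin on the arm's pivot axis (far end) at bench height; x points from the middle hole to the pivot, z up. Five index holes, 15 mm wide, lie on a 170 mm radius round the pivot, 20 degrees (0.349 rad, 59 mm) apart; the middle one lies straight along -x. Rim at 200 mm radius, 50 degrees either side.
- detector_arm (a joint): Arm angle about the vertical pivot, rad. Starts at 0 (middle hole); holes at -0.698, -0.349, 0, 0.349, 0.698. Positive swings the ring to the -y side of the quadrant's frame. Bar 36 mm wide, top at 46 mm, from the pivot towards the robot; white detector head on it 46 to 108 mm from the pivot, 91 mm high. With the pin out about 1.5 N at the ring swings it; it stays where left.
- index_pin (a joint): Lift of the pin, m, 170 mm from the pivot. 0 = fully home in a hole (as at the start), where it locks the arm; clear of the plate above 0.009; top stop at 0.020. The spring presses down with 5 N when home, 8 N at the stop, plus 1 N weight. The round tip of the 12 mm pin rides on the plate between holes and drops into a hole when within about 3 mm of it.
- ring_under (a point): Middle of the underside of the pull ring's top bar, where a finger lifts; 142 mm above the bench when home. The upright steel ring moves with pin and arm: opening 56 mm wide, 46 mm high below this point, rod 8 mm, top bar 10 mm and straight for 40 mm, ring top 12 mm above. x: through the opening, along the arm to the pivot; y: along the bar; z up. Its sides can push the arm round.
- ring_sleeve: Steel rod, 7 mm thick and 47 mm long, along the underside of the ring's top bar; a finger hooked under the ring bears on it. Origin 3.5 mm above point ring_under, same axes. Behind it towards the pivot 58 mm are free as far as the detector head.
- pull_ring: The whole upright steel pull ring, fixed on top of the index pin. Origin on the pin's axis, 108 mm below point ring_under (34 mm above the bench when home), same axes. Lifting and swinging it take about 10 N; it is not to be loaded beyond 40 N.
- lamp: Fixed lamp housing, tall white box 110 x 100 mm, 127 mm high, with a black round finned chimney on top (157 mm in all). Origin at the centre of its underside. It stands left or right of the quadrant, about 0.27 m from the pivot: the side to which the arm shall swing.
- counter: Fixed electronics box on the other side, flat, white, 120 x 110 x 54 mm with a small black knob on top. Origin at the centre of its underside. Not part of the job.
- bottle: Bystander: small capped reagent bottle, 42 mm diameter, 85 mm high, upright; origin at the centre of its underside.
- rack: Bystander: white block 90 x 50 x 28 mm with three clear cuvettes standing in it to 44 mm; origin at the centre of its underside.
- driver: Bystander: screwdriver about 150 mm long with black handle lying on the bench, under 35 mm high; origin on its underside near the middle, x along it.

How it is judged:
By the outcome, as a careful person would: the job done as asked, in the order asked, and still so for the second after the job is handed in, with the robot touching nothing.
It also fails if it takes over 42 s, if anything falls off the work surface, if the arm or the gripper's body presses on something with over 40 N, if the wrist force passes 120 N, or if a joint passes its speed limit or range.

## Robot

A 6-joint arm with a two-finger parallel gripper is mounted at the origin on the work surface. World frame = base frame: x ahead of the robot, y to its left, z up, the work surface at z = 0. Lengths are in mm, angles in rad, forces in N, time in s.
With the tool pointing down it reaches from about 275 to 750 mm from the base axis. Payload 10.2 kg.
Tool frame: the origin (TCP) lies midway between the tips of the shut fingers; the grasp point (between the pads) lies 19 mm behind it; z points along the fingers, y is the line along which they close (so a half turn about z gives the same grasp; the last joint's range is limited). The gripper opens to 88 mm and grips with 3 to 60 N. Pads are 18 mm wide; open, the fingers measure 123 mm over their backs; the gripper's body (75 mm by 187 mm) begins 45 mm behind the grasp point.
Start: joints at [0.91, 0.313, 1.498, -0, 1.331, -0.223], TCP at [222.586, 475.486, 238.72] pointing down, gripper open.
Joint ranges: [-2.94, 2.94], [-0.97, 2.17], [0.19, 2.56], [-1.23, 4.37], [0.02, 3.11], [-2.88, 2.88]. Speed limits (rad/s): [2.39, 2.39, 3.01, 3.14, 3.14, 3.14].

## Interface

Orientations are given as [roll, pitch, yaw] about the fixed x, y, z axes, in that order (R = Rz(yaw) Ry(pitch) Rx(roll)).
In Python, from plant import * gives the robot as it stands.
- The arm moves only by the shell command python3 -m creep 'ROWS' [FORCE]. ROWS is JSON, a list that holds one entry, the list of rows, each a list of 7 numbers: the finger opening in m, from 0 to 0.0881, then the shift along the tool's x, y, z in m, then the turn, a rotation vector about the tool's x, y, z in degrees. In form: [[[grip, tx, ty, tz, rx, ry, rz], ...]]. A call has 1 to 12 rows; each row is the pose to reach, as a shift and turn from the pose commanded when the call began, along the tool's axes at that moment; what a row does not reach only later rows make up. A row lasts 1/12 s, in which the tool goes at most 41.7 mm and 7.16 degrees, less where a joint would pass 70% of its speed; a pose out of reach is approached as far as the arm can. A call with a gripper value outside its range is refused whole. The fingers move at their own pace and stop on an object; FORCE is the grip in N (left out, the last holds). Time passes only in rows, so rows that repeat a pose let the fingers close. It gives the time, the measured TCP pose, the force, the opening and the grip force at its end, in the units of the state.
- read_state(): the state, without advancing time (a new reading comes with each control period).
- read_camera(name): name is "side" or "top"; returns a dict with "color" (480x640x3 uint8, red, green, blue), "fov_y" (degrees; the focal length in pixels is half the picture's height over the tangent of half this angle, whatever the lens; pixels are square), "cx", "cy" (the principal point, pixels), "k1" (the pictures are not rectified: a ray, as slopes to the right and down, at radius r is drawn at 1 + k1 r^2 times it, then the intrinsics apply), "R" (3x3) and "t" (3): a world point X has camera coordinates R X + t. Camera axes: x right, y down, z forward; pixel columns grow to the right and rows downward; lengths in mm; the calibration is good to about 2 mm. A picture is of the moment at which its call begins. There is no depth.
- hand_in(): hands the job in; it is judged then, once.
The state is a dict: "time": time; "q": joint angles; "joint_vel": joint speeds; "tau": joint torques, N m; "eef_pos": TCP position; "eef_rot": TCP orientation; "contact_force": force on the tool from outside, world axes, zero at the start; "moment": the same for the moment, N m; "gripper_width": finger opening in mm; "finger_force": force on a finger pad.
Only numpy, scipy, OpenCV 4.12 (cv2) and the standard library are available. Lean on these libraries where they do the work, as an engineer would, in place of code of your own. Each camera call takes 0.05 s, during which the arm holds its last target. There are 200 camera calls.

## Working session

There is one attempt and no reset: what is moved stays moved. The work goes in short steps, Python scripts to look and compute and a shell command to move; the robot and the scene stay as the last step left them, time stands still between calls to the robot, and variables do not carry over. Pictures are saved under pics/ and viewed, at most 10 in all, crops included, and the job is handed in when it is done.

```bash
mkdir -p pics; cat > h.py <<'E'
from plant import *
import numpy as np, cv2
from scipy.spatial.transform import Rotation as Ro
def cam(n):
    c=read_camera(n); return c
def K(c):
    h,w=c["color"].shape[:2]; f=h/2/np.tan(np.radians(c["fov_y"])/2)
    return f
def proj(c,X):
    X=np.atleast_2d(X); p=X@np.array(c["R"]).T+np.array(c["t"]); s=p[:,:2]/p[:,2:]
    r2=(s**2).sum(1,keepdims=True); return s*(1+c["k1"]*r2)*K(c)+[c["cx"],c["cy"]]
def ray(c,uv):
    d=(np.array(uv,float)-[c["cx"],c["cy"]])/K(c); s=d.copy()
    for _ in range(30): s=d/(1+c["k1"]*(s@s))
    R=np.array(c["R"]); o=-R.T@np.array(c["t"]); return o,R.T@np.array([*s,1])
def atz(c,uv,z):
    o,d=ray(c,uv); return o+d*(z-o[2])/d[2]
E
python3 - <<'E'
from h import *
import pickle
for n in("side","top"):
    c=cam(n); cv2.imwrite(f"pics/{n}0.png",c["color"][:,:,::-1]); pickle.dump(c,open(n+"0.pkl","wb"))
    o=-np.array(c["R"]).T@np.array(c["t"]); print(n,o,c["fov_y"],c["k1"],np.round(c["R"],2).tolist())
s=read_state(); print(s["time"],s["eef_pos"],s["eef_rot"],s["contact_force"])
E
```

```text
side [ -61.21107682 -635.12159434  666.88342869] 46.73720540947742 -0.09540057210415505 [[0.73, -0.68, 0.0], [-0.36, -0.39, -0.85], [0.58, 0.62, -0.53]]
top [ 410.81884088   37.23776263 1112.46228259] 57.52618203831537 -0.04207376701162847 [[-0.01, -1.0, 0.02], [-0.99, 0.01, -0.15], [0.15, -0.02, -0.99]]
0.1 [222.44770136 475.31466689 238.24256023] [-3.14052405e+00 -2.49911977e-04  2.70378540e+00] [-0.19360674 -0.26826282 -0.57100257]
```

View pics/side0.png

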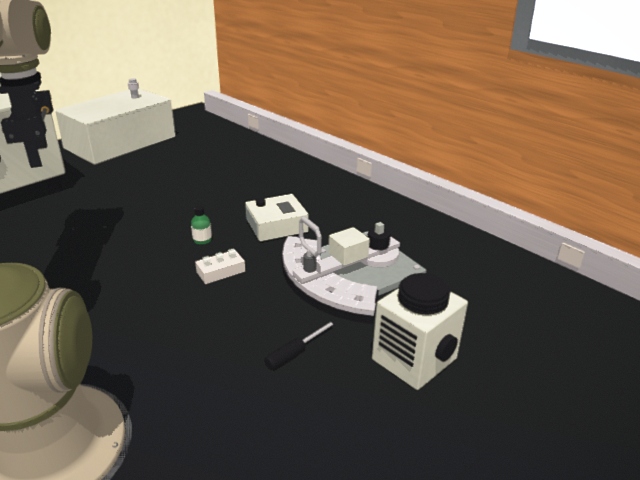

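View pics/top0.png

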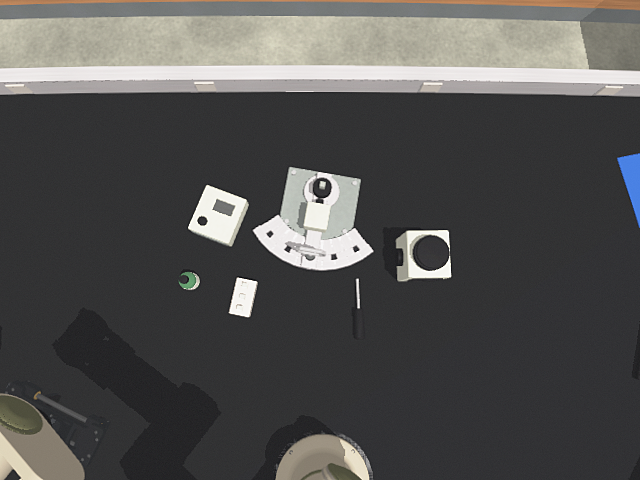

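The lamp is at the right (-y world), top px (430,253). The ring is at about (308,248) top and (310,240) side, and the pivot at about (322,187) top. I'll enlarge the quadrant.

```bash
python3 - <<'E'
from h import *
import pickle
a=pickle.load(open("top0.pkl","rb"))["color"][160:280,240:390]; b=pickle.load(open("side0.pkl","rb"))["color"][205:325,270:430]
A=cv2.resize(a,None,fx=4,fy=4,interpolation=cv2.INTER_CUBIC);B=cv2.resize(b,None,fx=4.5,fy=4.5,interpolation=cv2.INTER_CUBIC)
cv2.imwrite("pics/a.png",A[:,:,::-1]);cv2.imwrite("pics/b.png",B[:,:,::-1])
E
```

```text
(no output)
```

View pics/a.png

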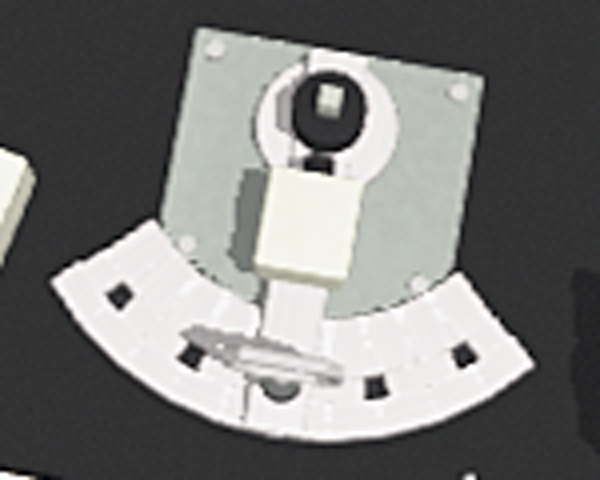

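View pics/b.png

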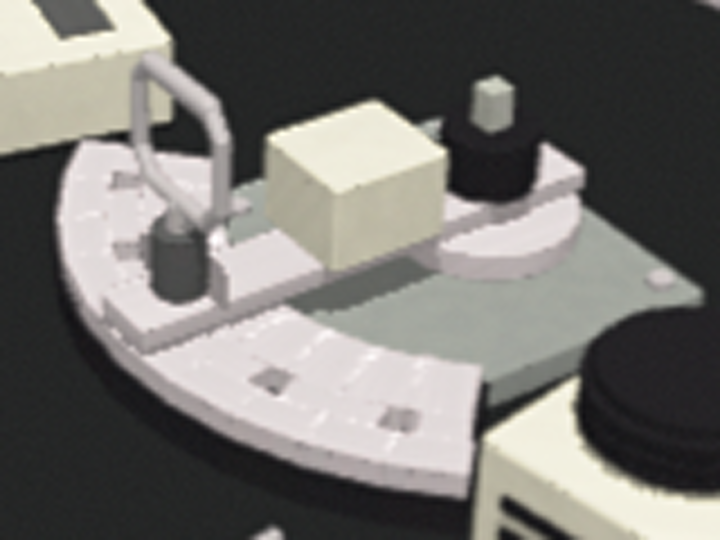

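Crop a shows the plate holes at (119,295), (191,354), (375,387), (464,354), and the ring's top bar running (190,330)-(340,380). Next I fit the quadrant's pose.

```bash
python3 - <<'E'
from h import *
import pickle
from scipy.optimize import least_squares
T=pickle.load(open("top0.pkl","rb"));S=pickle.load(open("side0.pkl","rb"))
ua=np.array([[119,295],[191,354],[375,387],[464,354]])/4-.375+[240,160]
ub=np.array([[127,181],[127,249],[272,380],[400,419]])/4.5-.39+[270,205]
th=np.array([-.698,-.349,.349,.698])
def w(p,L):
    x,y,a=p; R=np.array([[np.cos(a),-np.sin(a)],[np.sin(a),np.cos(a)]]); L=np.atleast_2d(L)
    return np.c_[L[:,:2]@R.T+[x,y],L[:,2]]
H=np.c_[-170*np.cos(th),-170*np.sin(th),0*th+30]
f=lambda p:np.r_[(proj(T,w(p,H))-ua).ravel(),(proj(S,w(p,H))-ub).ravel()]
r=least_squares(f,[600,40,0]); p=r.x; print(p,np.round(r.fun,1))
ft=lambda p:(proj(T,w(p,H))-ua).ravel(); rt=least_squares(ft,[600,40,0]); print("top only",rt.x,np.round(rt.fun,1))
for ang in(0,.349):
    c,s=np.cos(ang),np.sin(ang)
    print("ring",ang,w(p,[[-170*c,-170*s,142]]),"world dir deg",np.degrees(p[2]+ang))
bar=w(p,[[-170,24,147],[-170,-24,147],[-170,0,142]])
print((proj(T,bar)+.375-[240,160])*4,(proj(S,bar)+.39-[270,205])*4.5)
for n,uv,z in(("lamp",(431,251),157),("bottle",(189,281),85),("rack",(243,297),28),("dr1",(358,280),10),("dr2",(359,336),25)): print(n,atz(T,uv,z))
np.save("p.npy",p)
E
```

```text
[ 7.11489078e+02 -4.36251657e+00 -1.77947938e-01] [ 0.3 -0.   0.3  0.2  0.2 -0.2 -0.1  0.  -0.3 -0.1  0.4  0.1 -0.2 -0.4
 -0.3 -0.2]
top only [ 7.11467195e+02 -4.08551138e+00 -1.78974335e-01] [ 0.2 -0.   0.1  0.1 -0.  -0.2 -0.3  0.1]
ring 0 [[544.17354793  25.7292326  142.        ]] world dir deg -10.195665795978607
ring 0.349 [[543.9700188 -33.2997724 142.       ]] world dir deg 9.800561254087123
[[240.68455625 353.55483155]
 [325.57052175 368.1676184 ]
 [283.02381145 362.08323581]] [[147.37929869  63.93500588]
 [209.24270306 113.15501496]
 [177.78638601  98.54766966]]
lamp [ 538.56322714 -242.39513476  157.        ]
bottle [480.71326806 309.7870094   85.        ]
rack [444.51200604 190.91206993  28.        ]
dr1 [485.48230024 -95.56247356  10.        ]
dr2 [347.42341767 -93.10439727  25.        ]
```

```bash
cat > log.py <<'E'
from h import *
import json
s=read_state(); R=Ro.from_euler("xyz",s["eef_rot"]).as_matrix()
open("log.jsonl","a").write(json.dumps([list(map(float,s["q"])),list(map(float,s["eef_pos"])),list(map(float,s["eef_rot"]))])+"\n")
print("t",round(s["time"],2),"q",np.round(s["q"],3),"F",np.round(s["contact_force"],1),"w",round(float(s["gripper_width"]),1))
print("pos",np.round(s["eef_pos"],1),"x",np.round(R[:,0],3),"y",np.round(R[:,1],3),"z",np.round(R[:,2],3))
E
python3 log.py; python3 -m creep '[[[0.0,-0.03,-0.027,-0.01,0,0,0],[0.0,-0.06,-0.055,-0.02,0,0,0],[0.0,-0.09,-0.08,-0.03,0,0,0],[0.0,-0.12,-0.11,-0.04,0,0,0],[0.0,-0.15,-0.137,-0.045,0,0,0],[0.0,-0.18,-0.165,-0.055,0,0,0],[0.0,-0.21,-0.19,-0.065,0,0,0],[0.0,-0.24,-0.22,-0.075,0,0,0],[0.0,-0.27,-0.245,-0.085,0,0,0],[0.0,-0.3,-0.273,-0.092,0,0,0]]]' && python3 log.py
```

```text
t 0.1 q [ 0.91   0.313  1.498  0.     1.331 -0.223] F [-0.2 -0.3 -0.6] w 88.4
pos [222.4 475.3 238.2] x [-0.906  0.424  0.   ] y [ 0.424  0.906 -0.001] z [-0.001 -0.001 -1.   ]
time: 0.93
eef_pos: [378.6, 99.8, 331.5]
eef_rot: [3.141, 0.001, 2.704]
contact_force: [1.2, 0.7, 0.4]
gripper_width: 23.6
finger_force: 0.0
t 0.93 q [-0.044 -0.048  1.673  0.     1.516 -1.177] F [1.2 0.7 0.4] w 23.6
pos [378.6  99.8 331.5] x [-0.906  0.424 -0.001] y [0.424 0.906 0.001] z [ 0.001  0.    -1.   ]
```

```bash
python3 -m creep '[[[0.0,0,0,0,-5.4,2.5,0],[0.0,0,0,0,-10.9,5.1,0],[0.0,0,0,0,-16.3,7.6,0],[0.0,0,0,0,-21.7,10.2,0]]]' && python3 log.py
```

```text
time: 1.27
eef_pos: [378.5, 101.4, 331.0]
eef_rot: [2.754, -0.174, 2.738]
contact_force: [-0.5, 0.3, 0.2]
gripper_width: 0.2
finger_force: 0.0
t 1.27 q [-0.314 -0.071  1.751  0.402  1.596 -1.464] F [-0.5  0.3  0.2] w 0.2
pos [378.5 101.4 331. ] x [-0.906  0.387  0.173] y [0.424 0.825 0.373] z [ 0.001  0.411 -0.912]
```

```bash
cat > fk.py <<'E'
from h import *
import json
from scipy.optimize import least_squares
def E(a,t): return Ro.from_euler(a,t).as_matrix()
X,Y,Z=np.eye(3)
def fk(q,k):
    h,a1,L2,a3,L3,d6,oA,oB=k
    R1=E("z",q[0]);R2=R1@E("y",q[1]);R3=R2@E("y",q[2]);R4=R3@E("z",q[3]);R5=R4@E("y",q[4])
    w=R1@(a1*X+h*Z+oA*Y)+R2@(L2*Z)+R3@(a3*X+L3*Z)+R4@(oB*Y)
    return w+R5@(d6*Z), R5@E("z",np.pi/2+q[5]), w
def load(): return [json.loads(l) for l in open("log.jsonl")]
def fit(D):
    f=lambda k:np.r_[np.concatenate([fk(q,k)[0]-p for q,p,_ in D]),(k-[330,0,400,0,400,250,58,58])*1e-3]
    return least_squares(f,[330,0,400,0,400,250,58,58]).x
if __name__=="__main__":
    D=load();k=fit(D);print(np.round(k,1))
    for q,p,r in D:
        P,R,w=fk(q,k);print(np.round(P-p,1),np.degrees(Ro.from_matrix(R.T@E("xyz",r)).magnitude()).round(2),w.round())
    np.save("k.npy",k)
E
python3 fk.py
```

```text
[201.3   0.  438.9  39.  397.5 247.9 116.3   0. ]
[-0. -0. -0.] 0.0 [223. 476. 486.]
[ 0. -0. -0.] 0.0 [378. 100. 579.]
[0. 0. 0.] 0.0 [378.  -0. 557.]
```

```bash
cat > ik.py <<'E'
from fk import *
lo=np.array([-2.94,-.97,.19,-1.23,.02,-2.88]);hi=np.array([2.94,2.17,2.56,4.37,3.11,2.88])
def ik(p,R,k,q0):
    f=lambda q:np.r_[(fk(q,k)[0]-p)/100,(fk(q,k)[1]-R).ravel()]
    r=least_squares(f,np.clip(q0,lo+.01,hi-.01),bounds=(lo,hi)); return r.x,r.cost
def Rt(yaw,up,s): # tool z at yaw (deg), tipped up by up deg; tool y horizontal, x down*s
    a,b=np.radians([yaw,up]); z=np.array([np.cos(a)*np.cos(b),np.sin(a)*np.cos(b),np.sin(b)])
    y=np.cross(z,Z)*s; y/=np.linalg.norm(y); return np.c_[np.cross(y,z),y,z]
E
cat > plan.py <<'E'
from ik import *
k=np.load("k.npy"); p=np.load("p.npy")
def ring(ang,d,z):
    a=p[2]+ang; n=np.array([np.cos(a),np.sin(a),0]); return np.array([p[0],p[1],0])-n*170+n*d+Z*z, np.degrees(a)
if __name__=="__main__":
  for s in(1,-1):
    for up in(0,5):
      for ang,d,z in((0,-60,129),(0,20,129),(0,20,145),(.349,20,145),(.349,-80,129)):
        P,yaw=ring(ang,d,z); best=min((ik(P,Rt(yaw,up,s),k,[a,b,c,3.1,.8,e]) for a in(0,-.5) for b in(-.5,.3) for c in(1.5,2.3) for e in(-1.5,1.5)),key=lambda t:t[1])
        print(s,up,P.round(),best[1].round(5),best[0].round(2))
E
python3 plan.py
```

```text
1 0 [485.  36. 129.] 0.0 [-0.15  0.75  2.48  3.17  1.66 -1.57]
1 0 [564.  22. 129.] 0.0 [-0.16  0.73  2.28  3.16  1.44 -1.57]
1 0 [564.  22. 145.] 0.0 [-0.16  0.68  2.29  3.16  1.4  -1.57]
1 0 [564. -30. 145.] 0.0 [-0.59  0.68  2.29  2.38  1.44 -1.45]
1 0 [465. -47. 129.] 0.0 [-0.89  0.77  2.52  2.07  1.64 -1.7 ]
1 5 [485.  36. 129.] 0.0 [-0.15  0.84  2.46  3.17  1.81 -1.57]
1 5 [564.  22. 129.] 0.0 [-0.16  0.8   2.27  3.16  1.58 -1.57]
1 5 [564.  22. 145.] 0.0 [-0.16  0.75  2.28  3.16  1.54 -1.57]
1 5 [564. -30. 145.] 0.0 [-0.58  0.75  2.27  2.39  1.57 -1.49]
1 5 [465. -47. 129.] 0.0 [-0.89  0.86  2.5   2.05  1.76 -1.77]
-1 0 [485.  36. 129.] 0.0 [-0.15  0.75  2.48  3.17  1.66  1.57]
-1 0 [564.  22. 129.] 0.0 [-0.16  0.73  2.28  3.16  1.44  1.57]
-1 0 [564.  22. 145.] 0.0 [-0.16  0.68  2.29  3.16  1.4   1.57]
-1 0 [564. -30. 145.] 0.0 [-0.59  0.68  2.29  2.38  1.44  1.69]
-1 0 [465. -47. 129.] 0.0 [-0.89  0.77  2.52  2.07  1.64  1.44]
-1 5 [485.  36. 129.] 0.0 [-0.15  0.84  2.46  3.17  1.81  1.57]
-1 5 [564.  22. 129.] 0.0 [-0.16  0.8   2.27  3.16  1.58  1.57]
-1 5 [564.  22. 145.] 0.0 [-0.16  0.75  2.28  3.16  1.54  1.57]
-1 5 [564. -30. 145.] 0.0 [-0.58  0.75  2.27  2.39  1.57  1.65]
-1 5 [465. -47. 129.] 0.0 [-0.89  0.86  2.5   2.05  1.76  1.38]
```

```bash
cat > via.py <<'E'
from plan import *
q0=np.array(load()[-1][0]); P,yaw=ring(0,-40,290); q1,c=ik(P,Rt(yaw,0,1),k,[-.15,.4,2.2,3.17,1.4,-1.57]); print(c,q1.round(2),P)
N=24
ps=[fk(q0+(q1-q0)*i/N,k) for i in range(N+1)]
b=0
for i in range(1,N+1):
    p0,R0,_=ps[b]; p_,R_,w=ps[i]; pp=ps[i-1]
    t=R0.T@(p_-p0)/1000; r=np.degrees(Ro.from_matrix(R0.T@R_).as_rotvec())
    print("[0.0,"+",".join(f"{v:.3f}" for v in t)+","+",".join(f"{v:.1f}" for v in r)+"],", "#",np.linalg.norm(p_-pp[0]).round(1),np.degrees(Ro.from_matrix(pp[1].T@R_).magnitude()).round(1),p_.round(),w.round())
    if i%12==0:b=i
E
python3 via.py
```

```text
5.470222180470923e-23 [-0.16  0.11  2.42  3.17  0.96 -1.59] [504.8051879   32.80964417 290.        ]
[0.0,0.003,0.025,0.012,-6.5,1.1,0.2], # 27.8 6.6 [386. 128. 330.] [378.   2. 543.]
[0.0,0.006,0.050,0.020,-12.9,2.2,0.8], # 26.1 6.6 [394. 153. 332.] [378.   5. 530.]
[0.0,0.009,0.073,0.026,-19.3,3.1,1.8], # 24.4 6.6 [402. 176. 337.] [377.   7. 517.]
[0.0,0.010,0.096,0.028,-25.7,4.0,3.2], # 22.6 6.6 [410. 196. 343.] [376.  10. 504.]
[0.0,0.011,0.116,0.028,-32.0,4.7,5.0], # 20.8 6.6 [418. 213. 351.] [374.  13. 490.]
[0.0,0.010,0.135,0.025,-38.2,5.4,7.2], # 19.1 6.6 [427. 227. 360.] [372.  16. 478.]
[0.0,0.007,0.152,0.021,-44.2,5.9,9.7], # 17.4 6.6 [437. 238. 370.] [369.  19. 465.]
[0.0,0.003,0.166,0.015,-50.2,6.2,12.7], # 15.9 6.6 [447. 245. 380.] [366.  22. 452.]
[0.0,-0.004,0.177,0.008,-55.9,6.5,16.0], # 14.6 6.7 [457. 249. 389.] [363.  26. 440.]
[0.0,-0.011,0.185,0.000,-61.5,6.6,19.7], # 13.7 6.7 [467. 250. 398.] [359.  29. 428.]
[0.0,-0.021,0.190,-0.008,-67.0,6.6,23.7], # 13.3 6.7 [478. 247. 406.] [354.  33. 416.]
[0.0,-0.032,0.192,-0.016,-72.2,6.4,28.0], # 13.4 6.8 [488. 241. 411.
[... 381 characters left out ...]
.038,-0.034,-26.7,-10.1,18.9], # 19.8 6.9 [529. 172. 406.] [319.  53. 351.]
[0.0,-0.079,0.039,-0.048,-31.7,-12.8,22.9], # 21.7 7.0 [533. 153. 396.] [312.  57. 341.]
[0.0,-0.096,0.037,-0.064,-36.7,-15.7,27.0], # 23.5 7.0 [535. 133. 384.] [304.  60. 332.]
[0.0,-0.113,0.031,-0.082,-41.5,-18.8,31.1], # 25.3 7.0 [534. 112. 370.] [296.  64. 322.]
[0.0,-0.130,0.023,-0.101,-46.2,-22.1,35.2], # 27.0 7.0 [531.  92. 353.] [288.  67. 314.]
[0.0,-0.146,0.012,-0.122,-50.9,-25.5,39.3], # 28.6 7.1 [525.  71. 333.] [279.  70. 305.]
[0.0,-0.161,-0.003,-0.144,-55.5,-29.0,43.3], # 30.1 7.1 [517.  52. 312.] [270.  74. 298.]
[0.0,-0.174,-0.020,-0.167,-60.0,-32.7,47.4], # 31.5 7.1 [505.  33. 290.] [261.  77. 290.]
```

```bash
python3 -m creep '[[[0.0,0.003,0.025,0.012,-6.5,1.1,0.2],[0.0,0.006,0.05,0.02,-12.9,2.2,0.8],[0.0,0.009,0.073,0.026,-19.3,3.1,1.8],[0.0,0.01,0.096,0.028,-25.7,4,3.2],[0.0,0.011,0.116,0.028,-32,4.7,5],[0.0,0.01,0.135,0.025,-38.2,5.4,7.2],[0.0,0.007,0.152,0.021,-44.2,5.9,9.7],[0.0,0.003,0.166,0.015,-50.2,6.2,12.7],[0.0,-0.004,0.177,0.008,-55.9,6.5,16],[0.0,-0.011,0.185,0,-61.5,6.6,19.7],[0.0,-0.021,0.19,-0.008,-67,6.6,23.7],[0.0,-0.032,0.192,-0.016,-72.2,6.4,28]]]' && python3 log.py
python3 -m creep '[[[0.0,-0.009,0.011,-0.002,-5.6,-1.5,3.6],[0.0,-0.019,0.021,-0.006,-11,-3.3,7.3],[0.0,-0.032,0.028,-0.013,-16.4,-5.3,11.1],[0.0,-0.046,0.034,-0.022,-21.6,-7.6,15],[0.0,-0.062,0.038,-0.034,-26.7,-10.1,18.9],[0.0,-0.079,0.039,-0.048,-31.7,-12.8,22.9],[0.0,-0.096,0.037,-0.064,-36.7,-15.7,27],[0.0,-0.113,0.031,-0.082,-41.5,-18.8,31.1],[0.0,-0.13,0.023,-0.101,-46.2,-22.1,35.2],[0.0,-0.146,0.012,-0.122,-50.9,-25.5,39.3],[0.0,-0.161,-0.003,-0.144,-55.5,-29,43.3],[0.0,-0.174,-0.02,-0.167,-60,-32.7,47.4]]]' && python3 log.py; python3 fk.py
```

```text
time: 2.27
eef_pos: [489.2, 241.3, 410.3]
eef_rot: [1.539, -0.617, 2.561]
contact_force: [1.0, 0.1, 0.2]
gripper_width: 0.4
finger_force: 0.0
t 2.27 q [-0.233  0.022  2.084  1.787  1.272 -1.526] F [1.  0.1 0.2] w 0.4
pos [489.2 241.3 410.3] x [-0.682  0.447  0.579] y [ 0.466 -0.344  0.815] z [0.564 0.826 0.026]
time: 3.27
eef_pos: [504.2, 31.4, 288.5]
eef_rot: [2.518, -1.566, 0.441]
contact_force: [0.5, 0.3, 0.2]
gripper_width: 0.3
finger_force: 0.0
t 3.27 q [-0.158  0.112  2.419  3.171  0.956 -1.591] F [0.5 0.3 0.2] w 0.3
pos [504.2  31.4 288.5] x [0.004 0.002 1.   ] y [-0.181 -0.983  0.003] z [ 0.983 -0.181 -0.004]
[201.3  -0.  438.9  39.  397.5 247.9 116.3   0. ]
[-0. -0.  0.] 0.0 [223. 476. 486.]
[ 0. -0.  0.] 0.0 [378. 100. 579.]
[ 0. -0.  0.] 0.0 [378.  -0. 557.]
[0. 0. 0.] 0.0 [349.  37. 404.]
[-0. -0. -0.] 0.0 [260.  76. 289.]
```

```bash
python3 -m creep '[[[0.0,-0.02,-0.001,0,0,0,0],[0.0,-0.05,-0.001,0,0,0,0],[0.0,-0.08,-0.001,0,0,0,0],[0.0,-0.11,-0.001,0,0,0,0],[0.0,-0.135,-0.001,0,0,0,0],[0.0,-0.15,-0.001,0,0,0,0],[0.0,-0.16,-0.001,0,0,0,0],[0.0,-0.16,-0.001,0,0,0,0]]]' && python3 log.py; python3 - <<'E'
from h import *
s=cam("side");t=cam("top")
A=cv2.resize(t["color"][195:295,260:360],(400,400),interpolation=cv2.INTER_CUBIC);B=cv2.resize(s["color"][200:300,255:355],(400,400),interpolation=cv2.INTER_CUBIC)
cv2.imwrite("pics/c.png",np.hstack([A,B])[:,:,::-1])
e=read_state()["eef_pos"]; print((proj(t,e)-[260,195])*4,(proj(s,e)-[255,200])*4+[400,0])
E
```

```text
time: 3.93
eef_pos: [504.8, 32.3, 127.6]
eef_rot: [2.199, -1.564, 0.764]
contact_force: [0.3, 0.2, -0.2]
gripper_width: 0.3
finger_force: 0.0
t 3.93 q [-0.158  0.742  2.43   3.162  1.597 -1.576] F [ 0.3  0.2 -0.2] w 0.3
pos [504.8  32.3 127.6] x [0.005 0.005 1.   ] y [-0.177 -0.984  0.006] z [ 0.984 -0.177 -0.004]
[[189.92533278 292.67204277]] [[543.93962658 152.3937627 ]]
```

View pics/c.png

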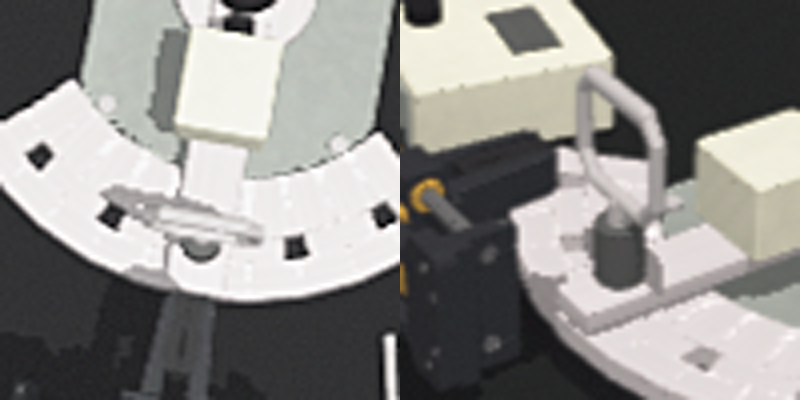

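The picture shows the shut fingertips at (555,150) in the right half, level with the ring opening and centred on it in the left half at (190,290). I insert now.

```bash
python3 -m creep '[[[0.0,0,0,0.008,0,0,0],[0.0,0,0,0.018,0,0,0],[0.0,0,0,0.028,0,0,0],[0.0,0,0,0.038,0,0,0],[0.0,0,0,0.048,0,0,0],[0.0,0,0,0.057,0,0,0],[0.0,0,0,0.062,0,0,0],[0.0,0,0,0.062,0,0,0]]]' && python3 log.py; python3 - <<'E'
from h import *
s=cam("side");t=cam("top")
A=cv2.resize(t["color"][195:295,260:360],(400,400),interpolation=cv2.INTER_CUBIC);B=cv2.resize(s["color"][200:300,255:355],(400,400),interpolation=cv2.INTER_CUBIC)
cv2.imwrite("pics/d.png",np.hstack([A,B])[:,:,::-1])
E
```

```text
time: 4.7
eef_pos: [566.8, 21.2, 131.0]
eef_rot: [1.183, -1.565, 1.78]
contact_force: [-1.2, -0.2, 0.1]
gripper_width: 0.4
finger_force: 0.0
t 4.7 q [-0.162  0.726  2.276  3.158  1.433 -1.579] F [-1.2 -0.2  0.1] w 0.4
pos [566.8  21.2 131. ] x [-0.001  0.006  1.   ] y [-0.177 -0.984  0.006] z [ 0.984 -0.177  0.002]
```

View pics/d.png

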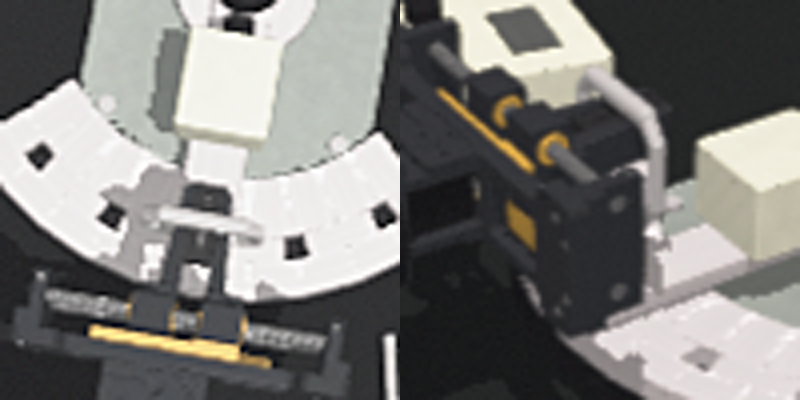

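Fingers are through the ring, left of centre of the bar at (200,215), no contact force. Lifting gently.

```bash
python3 -m creep '[[[0.0,0.001,0,0,0,0,0],[0.0,0.002,0,0,0,0,0],[0.0,0.003,0,0,0,0,0],[0.0,0.004,0,0,0,0,0],[0.0,0.005,0,0,0,0,0],[0.0,0.006,0,0,0,0,0]]]' && python3 log.py
```

```text
time: 5.3
eef_pos: [565.6, 21.5, 135.4]
eef_rot: [1.923, -1.565, 1.041]
contact_force: [-0.6, 0.1, -7.0]
gripper_width: 0.5
finger_force: 3.0
t 5.3 q [-0.162  0.708  2.282  3.158  1.417 -1.579] F [-0.6  0.1 -7. ] w 0.5
pos [565.6  21.5 135.4] x [0.003 0.005 1.   ] y [-0.177 -0.984  0.006] z [ 0.984 -0.177 -0.002]
```

```bash
python3 -m creep '[[[0.0,0.0015,0,0,0,0,0],[0.0,0.003,0,0,0,0,0],[0.0,0.0045,0,0,0,0,0],[0.0,0.006,0,0,0,0,0],[0.0,0.0075,0,0,0,0,0],[0.0,0.009,0,0,0,0,0],[0.0,0.0105,0,0,0,0,0],[0.0,0.012,0,0,0,0,0],[0.0,0.013,0,0,0,0,0],[0.0,0.013,0,0,0,0,0]]]' && python3 log.py; python3 - <<'E'
from plan import *
s=read_state(); P0=np.array(s["eef_pos"]); R0=E("xyz",s["eef_rot"]); c=np.array([p[0],p[1],0])
for a in(2.5,5,7.5,10,12.5,15,17.5,20):
    Q=E("z",np.radians(a)); d=Q@(P0-c)+c-P0; d[2]=0
    print(a,(R0.T@d/1000).round(4),np.degrees(Ro.from_matrix(R0.T@Q@R0).as_rotvec()).round(2))
E
```

```text
time: 6.13
eef_pos: [565.8, 21.5, 149.0]
eef_rot: [1.636, -1.565, 1.328]
contact_force: [-3.5, -0.1, -8.3]
gripper_width: 0.3
finger_force: 4.1
t 6.13 q [-0.162  0.664  2.288  3.158  1.381 -1.58 ] F [-3.5 -0.1 -8.3] w 0.3
pos [565.8  21.5 149. ] x [0.001 0.005 1.   ] y [-0.177 -0.984  0.006] z [ 0.984 -0.177 -0.   ]
2.5 [-0.      0.0065  0.0002] [ 2.5   0.01 -0.  ]
5 [-0.0001  0.0129  0.0006] [ 5.    0.03 -0.  ]
7.5 [-0.0001  0.0193  0.0013] [ 7.5   0.04 -0.  ]
10 [-0.0001  0.0257  0.0023] [10.    0.06 -0.  ]
12.5 [-0.0002  0.032   0.0036] [12.5   0.07 -0.  ]
15 [-0.0002  0.0383  0.0051] [ 1.5e+01  8.0e-02 -1.0e-02]
17.5 [-0.0002  0.0445  0.0069] [ 1.75e+01  1.00e-01 -1.00e-02]
20 [-0.0003  0.0506  0.009 ] [ 2.0e+01  1.1e-01 -1.0e-02]
```

```bash
python3 -m creep '[[[0.0,0,0.003,0,1.2,0,0],[0.0,0,0.0065,0.0002,2.5,0,0],[0.0,0,0.01,0.0004,3.8,0,0],[0.0,0,0.0129,0.0006,5,0,0],[0.0,0,0.0161,0.0009,6.2,0,0],[0.0,0,0.0193,0.0013,7.5,0,0],[0.0,0,0.0225,0.0018,8.8,0,0],[0.0,0,0.0257,0.0023,10,0,0]]]' && python3 log.py
python3 - <<'E'
from h import *
s=cam("side");t=cam("top")
A=cv2.resize(t["color"][195:295,260:360],(400,400),interpolation=cv2.INTER_CUBIC);B=cv2.resize(s["color"][200:300,255:355],(400,400),interpolation=cv2.INTER_CUBIC)
cv2.imwrite("pics/e.png",np.hstack([A,B])[:,:,::-1])
E
```

```text
time: 6.8
eef_pos: [563.5, -3.9, 148.9]
eef_rot: [1.873, -1.565, 1.268]
contact_force: [-4.0, 1.8, -8.3]
gripper_width: 0.5
finger_force: 4.1
t 6.8 q [-0.389  0.66   2.323  2.749  1.422 -1.516] F [-4.   1.8 -8.3] w 0.5
pos [563.5  -3.9 148.9] x [0.002 0.006 1.   ] y [-0.001 -1.     0.006] z [ 1.    -0.001 -0.002]
```

View pics/e.png

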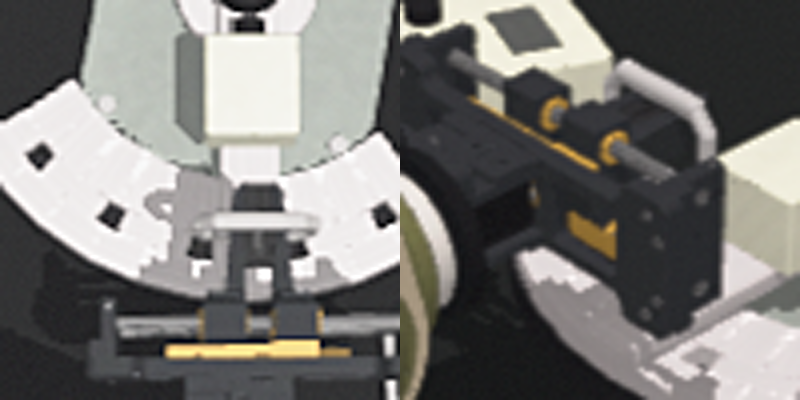

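The arm follows the finger: the ring bar spans (195-320,220) with the finger centred at 262. I'll do the second half.

```bash
python3 -m creep '[[[0.0,0,0.003,0,1.2,0,0],[0.0,0,0.0065,0.0002,2.5,0,0],[0.0,0,0.01,0.0004,3.8,0,0],[0.0,0,0.0129,0.0006,5,0,0],[0.0,0,0.0161,0.0009,6.2,0,0],[0.0,0,0.0193,0.0013,7.5,0,0],[0.0,0,0.0225,0.0018,8.8,0,0],[0.0,0,0.0257,0.0023,10,0,0],[0.0,0,0.0257,0.0023,10,0,0]]]' && python3 log.py
python3 - <<'E'
from h import *
from plan import ring
s=cam("side");t=cam("top")
A=cv2.resize(t["color"][160:280,265:365],(500,600),interpolation=cv2.INTER_CUBIC)
cv2.imwrite("pics/f.png",A[:,:,::-1])
# predicted features if arm exactly at .349: ring bar ends, head top corners
import numpy as np
p=np.load("p.npy")
def W(r,l,z,ang=.349):
    a=p[2]+ang;n=np.array([np.cos(a),np.sin(a)]);m=np.array([-n[1],n[0]]);v=p[:2]-n*r+m*l;return [*v,z]
for ang in (.30,.349):
  X=[W(170,28,160,ang),W(170,-28,160,ang),W(108,0,91,ang),W(46,0,91,ang)]
  print(ang,((proj(t,X)+.4-[265,160])*5).round().tolist())
e=read_state()["eef_pos"];P,y=ring(.349,22,0); print(P,y,(proj(t,e)+.4-[265,160])*5)
E
```

```text
time: 7.65
eef_pos: [566.1, -30.8, 149.3]
eef_rot: [1.852, -1.565, 1.461]
contact_force: [-4.8, -0.7, -7.4]
gripper_width: 0.6
finger_force: 4.1
t 7.65 q [-0.583  0.663  2.284  2.377  1.427 -1.442] F [-4.8 -0.7 -7.4] w 0.6
pos [566.1 -30.8 149.3] x [0.001 0.006 1.   ] y [ 0.171 -0.985  0.006] z [ 0.985  0.171 -0.002]
0.3 [[282.0, 458.0], [408.0, 442.0], [318.0, 342.0], [300.0, 216.0]]
0.349 [[301.0, 458.0], [426.0, 436.0], [329.0, 340.0], [305.0, 215.0]]
[565.64895589 -29.55495106   0.        ] 9.800561254087123 [[354.38778799 401.31580029]]
```

View pics/f.png

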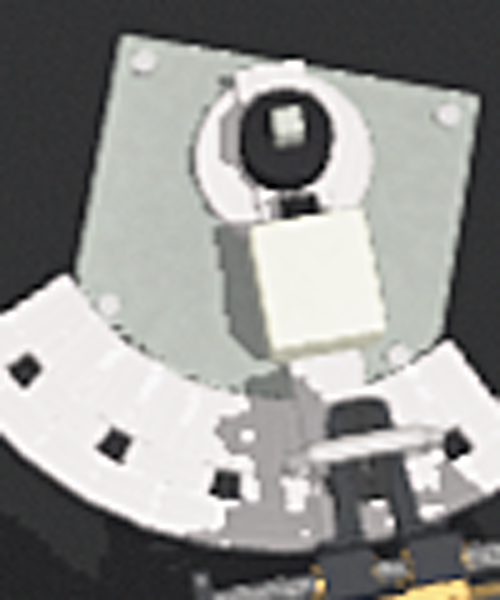

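The head's near edge midpoint (328,348) and the bar midpoint (367,447) match the prediction for 0.349 rad. Lowering slowly, to 5 mm of lift.

```bash
python3 -m creep '[[[0.0,-0.001,0,0,0,0,0],[0.0,-0.002,0,0,0,0,0],[0.0,-0.003,0,0,0,0,0],[0.0,-0.004,0,0,0,0,0],[0.0,-0.005,0,0,0,0,0],[0.0,-0.006,0,0,0,0,0],[0.0,-0.007,0,0,0,0,0],[0.0,-0.008,0,0,0,0,0],[0.0,-0.009,0,0,0,0,0],[0.0,-0.01,0,0,0,0,0],[0.0,-0.01,0,0,0,0,0]]]' && python3 log.py
```

```text
time: 8.67
eef_pos: [565.8, -29.9, 139.1]
eef_rot: [1.949, -1.565, 1.364]
contact_force: [-2.3, -0.8, -7.6]
gripper_width: 0.2
finger_force: 3.3
t 8.67 q [-0.581  0.696  2.28   2.382  1.448 -1.462] F [-2.3 -0.8 -7.6] w 0.2
pos [565.8 -29.9 139.1] x [0.001 0.006 1.   ] y [ 0.171 -0.985  0.005] z [ 0.985  0.171 -0.002]
```

```bash
python3 -m creep '[[[0.0,-0.001,0,0,0,0,0],[0.0,-0.002,0,0,0,0,0],[0.0,-0.003,0,0,0,0,0],[0.0,-0.004,0,0,0,0,0],[0.0,-0.005,0,0,0,0,0],[0.0,-0.006,0,0,0,0,0],[0.0,-0.007,0,0,0,0,0],[0.0,-0.008,0,0,0,0,0],[0.0,-0.009,0,0,0,0,0],[0.0,-0.01,0,0,0,0,0],[0.0,-0.01,0,0,0,0,0]]]' && python3 log.py
python3 - <<'E'
from h import *
s=cam("side");t=cam("top")
A=cv2.resize(t["color"][195:295,260:360],(400,400),interpolation=cv2.INTER_CUBIC);B=cv2.resize(s["color"][200:300,265:365],(400,400),interpolation=cv2.INTER_CUBIC)
cv2.imwrite("pics/g.png",np.hstack([A,B])[:,:,::-1])
p=np.load("p.npy")
def W(r,l,z,ang=.349):
    a=p[2]+ang;n=np.array([np.cos(a),np.sin(a)]);m=np.array([-n[1],n[0]]);v=p[:2]-n*r+m*l;return [*v,z]
for dz in(0,9):
  X=[W(170,20,149+dz),W(170,-20,149+dz)]
  print(dz,((proj(s,X)+.4-[265,200])*4+[400,0]).round().tolist(),((proj(t,X)+.4-[260,195])*4).round().tolist())
E
```

```text
time: 9.58
eef_pos: [566.1, -30.1, 129.6]
eef_rot: [1.654, -1.565, 1.66]
contact_force: [-0.6, -0.6, 0.1]
gripper_width: 0.4
finger_force: 0.0
t 9.58 q [-0.581  0.728  2.274  2.384  1.469 -1.481] F [-0.6 -0.6  0.1] w 0.4
pos [566.1 -30.1 129.6] x [-0.001  0.006  1.   ] y [ 0.171 -0.985  0.006] z [ 0.985  0.171 -0.   ]
0 [[631.0, 129.0], [703.0, 158.0]] [[274.0, 226.0], [344.0, 214.0]]
9 [[631.0, 112.0], [704.0, 140.0]] [[275.0, 224.0], [346.0, 212.0]]
```

View pics/g.png

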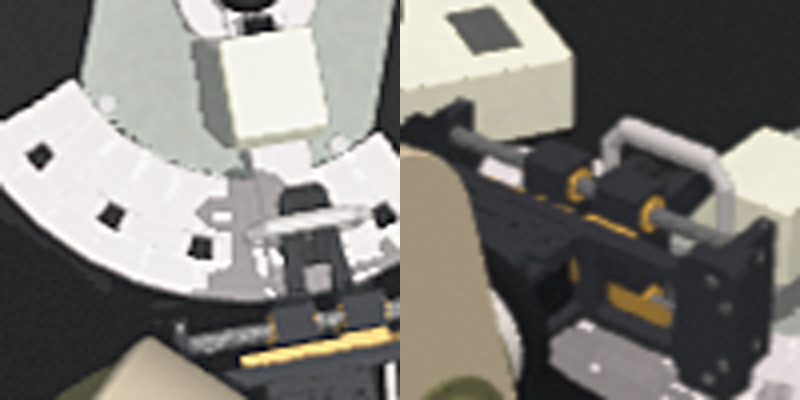

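The ring bar in the side crop lies at (631,127)-(703,157), where it should be when home in the new hole, and the finger force is zero. Backing straight out.

```bash
python3 -m creep '[[[0.0,0,0,-0.006,0,0,0],[0.0,0,0,-0.014,0,0,0],[0.0,0,0,-0.024,0,0,0],[0.0,0,0,-0.034,0,0,0],[0.0,0,0,-0.044,0,0,0],[0.0,0,0,-0.054,0,0,0],[0.0,0,0,-0.062,0,0,0],[0.0,0,0,-0.066,0,0,0],[0.0,0.01,0,-0.066,0,0,0],[0.0,0.03,0,-0.066,0,0,0],[0.0,0.04,0,-0.066,0,0,0],[0.0,0.04,0,-0.066,0,0,0]]]' && python3 log.py
python3 - <<'E'
from h import *
s=cam("side");t=cam("top")
A=cv2.resize(t["color"][170:320,170:370],(400,300),interpolation=cv2.INTER_CUBIC);B=cv2.resize(s["color"][200:275,265:365],(400,300),interpolation=cv2.INTER_CUBIC)
cv2.imwrite("pics/i.png",np.hstack([A,B])[:,:,::-1])
E
```

```text
time: 10.68
eef_pos: [500.5, -41.0, 171.0]
eef_rot: [1.58, -1.563, 1.732]
contact_force: [-0.1, -0.4, -0.6]
gripper_width: 0.4
finger_force: 0.0
t 10.68 q [-0.76   0.572  2.458  2.207  1.504 -1.489] F [-0.1 -0.4 -0.6] w 0.4
pos [500.5 -41.  171. ] x [-0.001  0.007  1.   ] y [ 0.17  -0.985  0.007] z [ 0.985  0.17  -0.   ]
```

View pics/i.png

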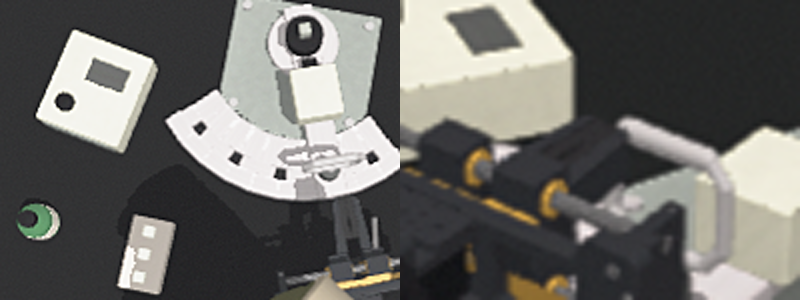

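The fingers are clear. The ring sits at (330,165) in the top crop, and the side crop shows it home at the same spot as before. The bottle and rack are unmoved. Handing in.

```bash
python3 -c "
from plant import *
print(hand_in())"
```

```text
the job is handed in; nothing more can be done
None
```

The detector arm now sits one hole over towards the lamp, with the pin home according to the camera pictures and zero finger force; I handed the job in at about 10.8 s with the robot clear of everything.

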